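# Slide the top plate off the stack and home against the stop

## Task

Slide the top plate sideways off the stack onto the setup bed, without lifting it and without shifting the two plates below, and press it gently but firmly home, square against the bed's end stop; push by feel, because the stop is held by friction only and must not be shifted. Then set the flat rectangular block with the drilled holes down gently on the middle of that plate to hold it there, let go, and leave everything else alone.

Things in the scene. Friction and masses are not known exactly. Their poses are not given: they have to be found in the camera images.
- plate_top_centre (a point): Centre (half-way up) of the top one of three equal loose aluminium plates, stacked flat on the bench: each 110 mm long (its x axis, towards the stop) x 100 mm wide (y) x 8 mm thick (z, up), 0.23 kg, with dark holes. The top plate lies up to 5 mm and 0.06 rad askew on the others. Its underside is 16 mm above the bench and its top 24 mm.
- plate_mid_centre (a point): Centre of the middle plate of the stack (same size, same axes); must stay where it is (within 4 mm).
- plate_low_centre (a point): Centre of the lowest plate of the stack (same size, same axes), lying on the bench; must stay where it is (within 4 mm).
- jig: The setup bed: a flat steel slab fixed to the bench, 170 mm long (x) x 130 mm wide (y) x 14 mm high; its origin is the centre of its underside, its x axis points from the stack to the stop. The stack stands 8 to 20 mm beyond the bed's -x end, in line with it; the bed's top is 2 mm lower than the underside of the top plate, so the plate slides across the gap onto it.
- stop_range (a point): Fixed point on the bed's top, middle of the stop's range (axes as jig). The stop is a dark bar across the bed, 14 mm thick (x), 126 wide, 16 high, two 4 mm screw heads on it. Its -x face (stop_face), on which the plate shall bear, is set within 15 mm of this point in x: not measured, feel for it. It is held by friction and slips at 25 N; sliding the plate takes 1 to 3 N, a firm push home 5 to 15 N.
- block_centre (a point): Centre (half-way up) of a loose steel setup block, a plain rectangular block with drilled holes through its top, 51 mm (x) x 76 mm (y) x 26 mm high (z), 0.6 kg, lying flat on the bench. Grasp it across its 51 mm.
- vee: A loose V-block (50 x 60 x 38 mm high, with a V groove along its top) on the bench, origin at the middle of its underside; not to be used or moved.
- brass_fitting: A loose brass fitting, 32 mm across and 45 mm high, standing beside the bed; origin at the middle of its underside; leave alone.
- ball_bearing: A loose ball bearing, 62 mm across and 14 mm high, lying beside the stack; origin at the middle of its underside; leave alone.
Things that resemble listed ones, but are neither listed nor needed, are in the scene too. What is shaped like the part that bears block_centre but brown or green is not meant.

How it is judged:
On the way, in this order (a step that is already met when the one before it is completed fails the run):
1. the top plate is clear of the stack, lies on the bed, and is pressed against the stop with at least 4 N for 0.2 s (x of plate_top_centre in the frame of stop_face above -0.058 m and z of plate_top_centre in the frame of stop_range below 0.006 m and contact force between plate_top and stop above 4 N), for 0.2 s.
2. the block rests flat on the plate (contact force between block and plate_top above 3 N and contact force between block and the fingers below 0.5 N), for 0.2 s.
At the end, for the whole second after the job is handed in: The plate lies flat on the bed with its front edge against the stop (gap at the middle under 2.5 mm), square to it within 0.035 rad and within 18 mm of the bed's centre line; the block rests flat on it, within 20 mm of its middle, released and at rest (x of plate_top_centre in the frame of stop_face above -0.0575 m and z of plate_top_centre in the frame of stop_range below 0.006 m and y of plate_top_centre in the frame of stop_range between -0.018 and 0.018 m and angle between the x axis of plate_top_centre and the x axis of jig, either way round below 0.035 rad and horizontal distance between block_centre and plate_top_centre below 0.02 m and z of block_centre in the frame of plate_top_centre below 0.02 m and angle between block_centre's own z axis and vertical below 0.05 rad and contact force between block and plate_top above 3 N and linear speed of each of block, plate_top below 0.01 m/s); the robot touches nothing.
It fails at once if the middle or lowest plate was shifted by more than 4 mm (distance of any of plate_mid_centre, plate_low_centre from where it was at the start of the episode above 0.004 m).
It fails at once if the stop was shifted by more than 1.5 mm (distance of stop_face from where it was at the start of the episode above 0.0015 m).
It fails at once if the top plate was lifted or tipped instead of slid (centre more than 10 mm above its place on the stack, or tilt over 0.15 rad) (height (world z) of plate_top_centre above 0.03 m or angle between plate_top_centre's own z axis and vertical above 0.15 rad).
It fails at once if the plate was handled roughly: the fingers struck or pressed it with more than 90 N, or the block was dropped or rammed on it (over 90 N) (contact force between any of the fingers, block and plate_top above 90 N).
It fails at once if the V-block, the fitting or the bearing was moved by more than 15 mm (distance of any of vee, brass_fitting, ball_bearing from where it was at the start of the episode above 0.015 m).
It also fails if it takes over 70 s, if anything falls off the work surface, if the arm or the gripper's body presses on something with over 40 N, if the wrist force passes 120 N, or if a joint passes its speed limit or range.

## Robot

A 7-joint arm with a two-finger parallel gripper is mounted at the origin on a cart in front of the work surface, level with it; the furniture and walls round the work are solid. World frame = base frame: x ahead of the robot, y to its left, z up, the work surface at z = 0. Lengths are in m, angles in rad, forces in N, time in s.
With the tool pointing down it reaches from about 0.35 to 0.9 m from the base axis. Payload 19.9 kg.
Tool frame: the origin (TCP) lies between the finger pads; the fingertips stand 14 mm ahead of it and the grasp point (between the pads) lies 5 mm behind it; z points along the fingers, y is the line along which they close (so a half turn about z gives the same grasp; the last joint's range is limited). The gripper opens to 94 mm and grips with 3 to 60 N. Pads are 16 mm wide; open, the fingers measure 119 mm over their backs; the gripper's body (75 mm by 177 mm) begins 78 mm behind the grasp point.
Start: joints at [-1.389, 0.417, -0.01, 1.614, 0.005, 1.111, -0.053], TCP at [0.139, 0.609, 0.219] pointing down, gripper open.
Joint ranges: [-2.81, 2.81], [-0.39, 2.02], [-1.27, 1.25], [0.06, 2.57], [-1.19, 4.33], [0.19, 2], [-2.82, 2.82]. Speed limits (rad/s): [1.89, 1.89, 2.39, 2.39, 3.01, 3.01, 3.01].

## Interface

Orientations are given as a unit quaternion [w, x, y, z].
In Python, from rig import ctrl gives the robot as it stands. The module is installed in compiled form; this text tells all that it offers.
- The arm moves only by the shell command python3 -m crank 'ROWS' [FORCE]. ROWS is a JSON object of lists of equal length, an entry for each row: "translation": the shift along the tool's x, y, z in mm, a list of three; "rotation": the turn, a rotation vector about the tool's x, y, z in rad, a list of three; "hand": the opening in per cent of the stroke, from 0 (shut) to 100 (fully open). In form: {"translation": [[dx, dy, dz], ...], "rotation": [[ax, ay, az], ...], "hand": [hand, ...]}. A call has 1 to 12 rows; each row is the pose to reach, as a shift and turn from the pose commanded when the call began, along the tool's axes at that moment; what a row does not reach only later rows make up. A row lasts 1/12 s, in which the tool goes at most 41.7 mm and 7.16 degrees, less where a joint would pass 70% of its speed; a pose out of reach is approached as far as the arm can. A call with a gripper value outside its range is refused whole. The fingers move at their own pace and stop on an object; FORCE is the grip in N (left out, the last holds). Time passes only in rows, so rows that repeat a pose let the fingers close. It gives the time, the measured TCP pose, the force, the opening and the grip force at its end, in the units of the state.
- ctrl.get_state(): the state, without advancing time (a new reading comes with each control period).
- ctrl.snapshot(name): name is "scene" or "side" or "wrist"; returns the picture (420x560x3 uint8, red, green, blue); there is no depth.
- ctrl.get_calibration(name): a dict with "mtx" (3x3 intrinsics, pixels), "rvec" (rotation vector, rad) and "tvec" (3), from world to camera coordinates, as OpenCV has them. Camera axes: x right, y down, z forward; pixel columns grow to the right and rows downward; lengths in m; the calibration is good to about 2 mm. A picture is of the moment at which its call begins: read the wrist's pose just before it. get_calibration takes no time and is no camera call; for the wrist camera it gives the pose at the moment of the call.
- ctrl.hand_in(): hands the job in; it is judged then, once.
The state is a dict: "time_s": time; "q": joint angles; "joint_velocities": joint speeds; "tau": joint torques, N m; "ee_pos": TCP position; "tool_rot": TCP orientation; "ft_force": force on the tool from outside, world axes, zero at the start; "moment": the same for the moment, N m; "grip_width": finger opening in m; "grip_force": force on a finger pad.
Only numpy, scipy, OpenCV 4.12 (cv2) and the standard library are available. Lean on these libraries where they do the work, as an engineer would, in place of code of your own. Each camera call takes 0.05 s, during which the arm holds its last target. There are 200 camera calls.

## Working session

There is one attempt and no reset: what is moved stays moved. The work goes in short steps, Python scripts to look and compute and a shell command to move; the robot and the scene stay as the last step left them, time stands still between calls to the robot, and variables do not carry over. Pictures are saved under pics/ and viewed, at most 10 in all, crops included, and the job is handed in when it is done.

```bash
mkdir -p pics
cat > h.py <<'E'
import numpy as np, cv2
from rig import ctrl
def snap(cam,name):
    c=ctrl.get_calibration(cam); im=ctrl.snapshot(cam)
    cv2.imwrite(f'pics/{name}.png',im[:,:,::-1]); np.savez(f'pics/{name}.npz',im=im,**{k:np.array(c[k],float) for k in('mtx','rvec','tvec')})
    return im
def load(name): return np.load(f'pics/{name}.npz')
def pt(c,uv,z):
    R=cv2.Rodrigues(c['rvec'])[0]; o=-R.T@c['tvec'].ravel()
    uv=np.atleast_2d(uv).astype(float); d=np.c_[uv,np.ones(len(uv))]@np.linalg.inv(c['mtx']).T@R
    return o+d*((z-o[2])/d[:,2])[:,None]
def px(c,P): return cv2.projectPoints(np.atleast_2d(P).astype(float),c['rvec'],c['tvec'],c['mtx'],None)[0][:,0]
E
python3 - <<'E'
from h import *
a=snap('scene','s0');b=snap('side','d0')
s=ctrl.get_state();print({k:np.round(v,3).tolist() for k,v in s.items()})
for n in('scene','side','wrist'):
    c=ctrl.get_calibration(n);R=cv2.Rodrigues(np.array(c['rvec']))[0];print(n,-R.T@np.array(c['tvec']).ravel(),R[2],c['mtx'][0][0])
E
```

```text
{'time_s': 0.1, 'q': [-1.388, 0.418, -0.01, 1.614, 0.005, 1.111, -0.053], 'joint_velocities': [0.001, -0.001, 0.001, -0.002, 0.001, -0.0, -0.0], 'tau': [0.001, -85.258, 0.64, -42.67, -0.049, 0.016, 0.0], 'ee_pos': [0.139, 0.609, 0.219], 'tool_rot': [-0.0, 0.112, 0.994, -0.001], 'ft_force': [-0.921, -0.218, 0.33], 'moment': [-0.006, -0.018, 0.026], 'grip_force': 0.0, 'grip_width': 0.094}
scene [-0.4246455  -0.54291194  0.69487037] [ 0.75136263  0.45302211 -0.47981784] 440.7650287002835
side [0.50117198 0.96821733 0.56233518] [ 0.07139715 -0.86671197 -0.49367277] 413.6678185504243
wrist [0.06350749 0.62749441 0.38390692] [ 0.26517647 -0.06200817 -0.96220394] 312.2572552823325
```

View pics/s0.png

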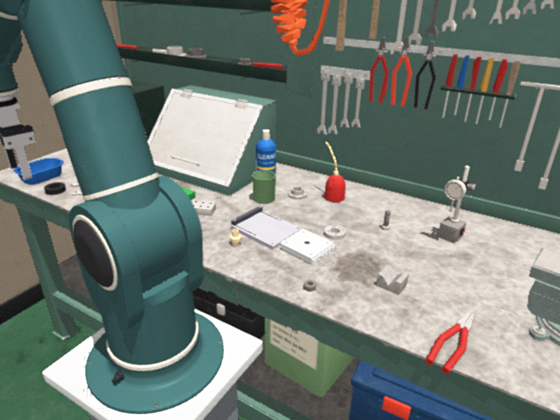

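View pics/d0.png

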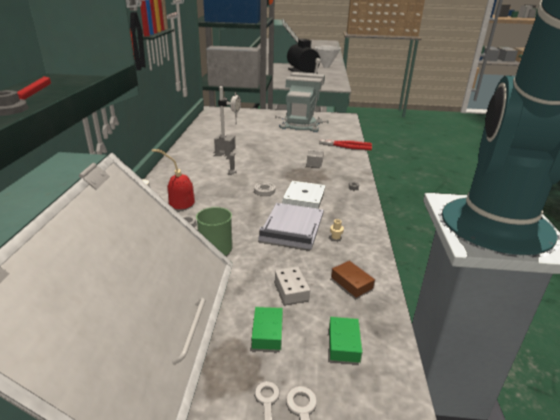

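Scene: stack at (305,245), bed (265,226), stop bar (245,215), block at (205,208). Side: stack (304,194), bed (293,222), stop (288,239), fitting (337,229), bearing (265,188), V-block (315,158). Candidates for the block (side): grey drilled block (291,284); brown (352,278); green (267,328) and (345,338). I choose the grey drilled one, and check it in a close crop.

Run:
```python
from h import *
c=load('d0');im=c['im'][170:320,220:380,::-1]
cv2.imwrite('pics/d0c.png',cv2.resize(im,None,fx=4,fy=4,interpolation=cv2.INTER_CUBIC)[:600])
print(pt(c,[[304,194]],.024),pt(c,[[291,278]],.026),pt(c,[[337,238],[265,190]],0))
```

```text
[[ 0.50616714 -0.05482125  0.024     ]] [[0.51971346 0.31465246 0.026     ]] [[ 0.4184375   0.11832813  0.        ]
 [ 0.62178487 -0.11003191  0.        ]]
```

View pics/d0c.png

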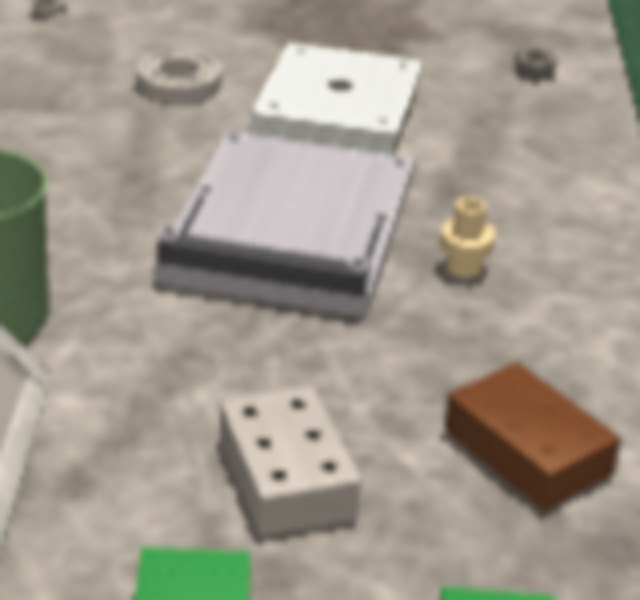

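The crop confirms it: a grey drilled block, crop corners (222,402),(312,390),(358,480),(265,500). The plate and bed corners are clear too.

Run:
```python
from h import *
c=load('d0');f=lambda uv,z:pt(c,np.array(uv)/4+[220,170],z)[:,:2]
def rect(n,uv,z):
    P=f(uv,z);m=P.mean(0);e=[P[(i+1)%4]-P[i] for i in range(4)]
    print(n,m.round(4),[(round(np.linalg.norm(v)*1e3),round(np.degrees(np.arctan2(v[1],v[0])),1)) for v in e])
rect('plate',[[290,43],[421,62],[391,136],[254,117]],.024)
rect('bed',[[222,135],[413,155],[363,298],[157,265]],.014)
rect('block',[[222,402],[312,390],[358,480],[265,500]],.026)
print(f([[163,240],[364,270]],.03),'stop top far edge')
s=ctrl.get_state()
from scipy.spatial.transform import Rotation as R
print(R.from_quat(np.roll(s['tool_rot'],-1)).as_matrix().round(3))
```

```text
plate [ 0.5044 -0.0674] [(98, np.float64(169.4)), (115, np.float64(79.5)), (94, np.float64(-8.6)), (119, np.float64(-98.5))]
bed [0.53   0.0817] [(129, np.float64(175.5)), (174, np.float64(80.1)), (124, np.float64(-8.7)), (164, np.float64(-98.2))]
block [0.5169 0.3215] [(48, np.float64(-161.1)), (72, np.float64(110.7)), (48, np.float64(24.1)), (76, np.float64(-69.0))]
[[0.60147269 0.15258904]
 [0.48264881 0.16924628]] stop top far edge
[[-0.975  0.222 -0.   ]
 [ 0.222  0.975 -0.001]
 [-0.    -0.001 -1.   ]]
```

```bash
python3 -m crank '{"translation":[[-497,-491,0],[-497,-491,0],[-497,-491,0],[-497,-491,0],[-497,-491,0],[-497,-491,0],[-497,-491,0],[-497,-491,0],[-497,-491,0],[-497,-491,0],[-497,-491,0],[-497,-491,0]],"rotation":[[0,0,1.513],[0,0,1.513],[0,0,1.513],[0,0,1.513],[0,0,1.513],[0,0,1.513],[0,0,1.513],[0,0,1.513],[0,0,1.513],[0,0,1.513],[0,0,1.513],[0,0,1.513]],"hand":[64,64,64,64,64,64,64,64,64,64,64,64]}'
python3 - <<'E'
from h import *
from scipy.spatial.transform import Rotation as R
s=ctrl.get_state();p=s['ee_pos'];M=R.from_quat(np.roll(s['tool_rot'],-1)).as_matrix()
print(M.round(3), 'to go mm',1e3*M.T@(np.array([.515,.02,.219])-p),'turn',R.from_matrix(M.T@np.array([[.165,.986,0],[.986,-.165,0],[0,0,-1]]).T).as_rotvec(), s['q'])
E
```

```text
time_s: 1.1
ee_pos: [0.408, 0.1859, 0.2196]
tool_rot: [-0.0, 0.761, 0.649, 0.0]
ft_force: [0.5, 1.5, 0.1]
grip_width: 0.0603
grip_force: 0.0
[[ 0.158  0.987  0.   ]
 [ 0.987 -0.158  0.   ]
 [ 0.    -0.    -1.   ]] to go mm [-146.8265585   131.88337574    0.51892079] turn [-1.99453409e-06 -3.63577947e-04  6.81960509e-03] [-0.94768527  0.09825099  0.48295138  2.04538225 -0.05418209  1.00958557
 -0.59685945]
```

```bash
python3 -m crank '{"translation":[[-147,132,0],[-147,132,0],[-147,132,0],[-147,132,0],[-147,132,0],[-147,132,0],[-147,132,0]],"rotation":[[0,0,0],[0,0,0],[0,0,0],[0,0,0],[0,0,0],[0,0,0],[0,0,0]],"hand":[64,64,64,64,64,64,64]}'
python3 - <<'E'
from h import *
snap('wrist','w1');s=ctrl.get_state();print(s['ee_pos'],s['tool_rot'],s['ft_force'])
E
```

```text
time_s: 1.68
ee_pos: [0.5158, 0.0209, 0.2191]
tool_rot: [0.0, 0.76, 0.65, -0.001]
ft_force: [-0.4, 0.9, 0.6]
grip_width: 0.0605
grip_force: 0.0
[0.51529963 0.02233928 0.21906021] [-1.46975030e-04  7.59374083e-01  6.50654109e-01 -4.59277142e-04] [0.29218667 1.24256111 0.42131398]
```

View pics/w1.png

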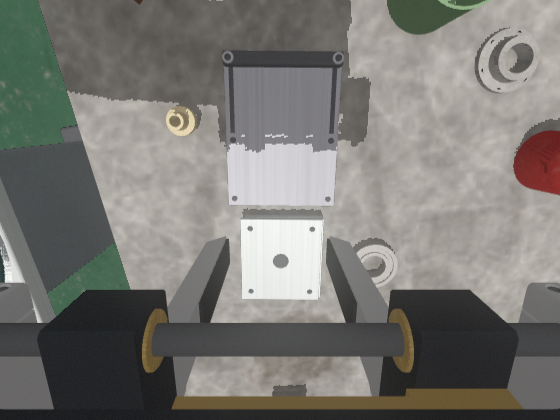

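The wrist view shows the plate with corners near (241,219),(322,219),(320,299),(241,299). The bed's end edge runs (229,206)–(335,206), the stop bar is at rows 51–67, and the bearing is at (375,260), clear of the path.

Run:
```python
from h import *
c=load('w1');im=c['im'];g=im.min(2)
m=((g>205).astype(np.uint8)*255)[209:310,232:330]
m=cv2.morphologyEx(m,cv2.MORPH_CLOSE,np.ones((15,15)))
k=max(cv2.findContours(m,0,2)[0],key=cv2.contourArea);k=k[:,0]+[232,209]
r=cv2.minAreaRect(k.astype(np.float32));b=cv2.boxPoints(r);print('px',b.round(1).tolist(),cv2.contourArea(k)/np.prod(r[1]))
P=pt(c,b,.024)[:,:2];e=P-np.roll(P,1,0);print('plate',P.mean(0).round(4),[(round(np.linalg.norm(v)*1e3,1),round(np.degrees(np.arctan2(v[1],v[0])),1)) for v in e])
G=im.astype(int).sum(2)
# bed side edges: left/right by gradient in the lit part
L=[];Rr=[];
for y in range(155,203,2):
    row=cv2.GaussianBlur(im[y:y+1].astype(np.float32).sum(2),(5,1),0)[0]; d=np.diff(row)
    L.append((218+np.argmax(d[218:240])+.5,y)); Rr.append((326+np.argmin(d[326:346])+.5,y))
for n,E in(('L',L),('R',Rr)):
    Q=pt(c,np.array(E),.014)[:,:2];vx,vy,x,y=cv2.fitLine(Q.astype(np.float32),cv2.DIST_HUBER,0,.01,.01).ravel();a=np.degrees(np.arctan2(vy,vx))%180;print(n,a.round(2),x,y, np.array(E)[::6,0])
col=G[40:80,280];print(col)
print('stop px z.03',pt(c,[[230,67],[335,67]],.03),'bed end',pt(c,[[229,206],[335,206]],.014))
```

```text
px [[240.0, 220.0], [329.0, 220.0], [329.0, 299.0], [240.0, 299.0]] 0.9010809273218603
plate [ 0.512  -0.0731] [(np.float64(108.7), np.float64(79.2)), (np.float64(108.0), np.float64(-9.0)), (np.float64(108.8), np.float64(-96.4)), (np.float64(116.4), np.float64(171.0))]
L 81.39 0.46129873 0.046945833 [226.5 227.5 227.5 227.5]
R 80.81 0.5864825 0.016993992 [335.5 335.5 334.5 333.5]
[250 252 252 256 261 260 267 266 272 271 255 199 194 190 194 192 193 196
 193 192 194 193 189 188 179 166 166 263 379 381 380 380 380 379 380 382
 381 382 382 383]
stop px z.03 [[0.48919716 0.15799223 0.03      ]
 [0.59771526 0.14088814 0.03      ]] bed end [[ 0.45509388  0.00590767  0.014     ]
 [ 0.58397673 -0.0144956   0.014     ]]
```

Run:
```python
from h import *
c=load('w1');im=c['im'].astype(np.float32).sum(2);im=cv2.GaussianBlur(im,(3,3),0)
def edge(lo,hi,rng,horiz,sg):
    E=[]
    for i in rng:
        d=sg*np.diff(im[i,lo:hi] if horiz else im[lo:hi,i]);k=lo+np.argmax(d)+.5
        E.append((k,i) if horiz else (i,k))
    Q=pt(c,np.array(E,float),.024)[:,:2].astype(np.float32)
    vx,vy,x,y=map(float,cv2.fitLine(Q,cv2.DIST_HUBER,0,.001,.001).ravel());return np.array([x,y]),np.array([vx,vy])
Es={'L':edge(233,248,range(225,295,3),True,1),'R':edge(314,328,range(225,295,3),True,-1),'B':edge(290,308,range(246,316,3),False,-1),'T':edge(212,227,range(246,316,3),False,1)}
for n,(p,v) in Es.items(): print(n,p.round(4),(np.degrees(np.arctan2(v[1],v[0]))%180).round(2))
def X(a,b):
    (p,v),(q,w)=Es[a],Es[b];t=np.linalg.solve(np.c_[v,-w],q-p);return p+t[0]*v
C=np.array([X('L','B'),X('R','B'),X('R','T'),X('L','T')]);m=C.mean(0);print('corners',C.round(4).tolist(),'centre',m,[np.linalg.norm(C[i]-C[i-1]).round(4) for i in range(4)])
a=np.radians(81.0);u=np.array([np.cos(a),np.sin(a)]);n=np.array([-u[1],u[0]]);o=np.array([.5195,-.0043])
print('plate in bed-end frame (along,left)',(m-o)@u,(m-o)@n)
```

```text
L [ 0.459  -0.0579] 80.28
R [ 0.5602 -0.0764] 78.13
B [ 0.4925 -0.1248] 169.66
T [ 0.5219 -0.019 ] 171.0
corners [[0.4489, -0.1168], [0.5479, -0.1349], [0.5707, -0.0268], [0.4671, -0.0104]] centre [ 0.50864717 -0.07220591] [np.float64(0.108), np.float64(0.1007), np.float64(0.1105), np.float64(0.1048)]
plate in bed-end frame (along,left) -0.06876762973218269 9.638613562499171e-05
```

Run:
```python
from h import *
c=load('d0');d=load('s0');w=load('w1')
print(pt(c,[[307,166],[322,166],[315,152],[353,189]],0),pt(c,[[323,153],[307,152]],.038));print(pt(d,[[376,283],[403,292],[309,289]],0))
print(pt(w,[[273,386],[306,386]],.038))
from scipy.spatial.transform import Rotation as R
s=ctrl.get_state();M=R.from_quat(np.roll(s['tool_rot'],-1)).as_matrix();print(1e3*M.T@(np.array([.4967,-.1485,.1])-s['ee_pos']),np.degrees(np.arctan2(M[1,0],M[0,0])))
```

```text
[[ 0.50332477 -0.30162471  0.        ]
 [ 0.45348712 -0.30884179  0.        ]
 [ 0.47817662 -0.42922774  0.        ]
 [ 0.36145692 -0.15250317  0.        ]] [[ 0.4530335  -0.32993108  0.038     ]
 [ 0.50641492 -0.33080095  0.038     ]]
[[ 0.4665191  -0.29489982  0.        ]
 [ 0.46873551 -0.36397025  0.        ]
 [ 0.3539452  -0.16308463  0.        ]]
[[ 0.46886694 -0.24973158  0.038     ]
 [ 0.51367974 -0.25687997  0.038     ]]
[-171.61094621    7.90734732  119.14065109] 81.18189749238503
```

```bash
python3 -m crank '{"translation":[[-42,2,0],[-84,4,0],[-126,6,20],[-160,8,50],[-172,8,85],[-172,8,120],[-172,8,145],[-172,8,165],[-172,8,175],[-172,8,175],[-172,8,175]],"rotation":[[0,0,0],[0,0,0],[0,0,0],[0,0,0],[0,0,0],[0,0,0],[0,0,0],[0,0,0],[0,0,0],[0,0,0],[0,0,0]],"hand":[64,64,64,64,64,64,64,64,64,64,64]}'
python3 - <<'E'
from h import *
snap('wrist','w2');snap('side','d2');s=ctrl.get_state();print(s['ee_pos'],s['ft_force'],px(load('w2'),[[.4689,-.1495,.03]]))
im=np.hstack([load('w2')['im'][:,80:480],load('d2')['im'][130:270,220:380].repeat(3,0).repeat(3,1)[:,:400]]) if 0 else None
E
```

```text
time_s: 2.65
ee_pos: [0.4975, -0.1481, 0.0451]
tool_rot: [-0.0, 0.759, 0.651, 0.0]
ft_force: [-0.0, 0.1, 0.6]
grip_width: 0.0598
grip_force: 0.0
[ 0.49814173 -0.14846131  0.04583295] [ 0.03471605 -0.01434775  0.94162771] [[230.00552093 259.50615379]]
```

View pics/w2.png

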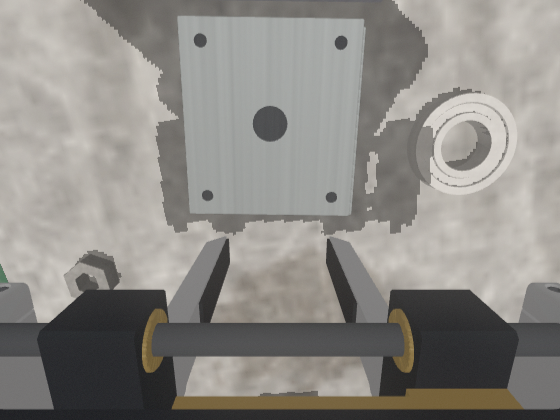

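The plate's rear edge runs (189,213)–(352,215). The fingertips at rows ~240 are behind it, clear of the plate, and the bearing at (465,143) is to the side.

Run:
```python
from h import *
from scipy.spatial.transform import Rotation as R
c=load('w2');s=ctrl.get_state();M=R.from_quat(np.roll(s['tool_rot'],-1)).as_matrix()
print((1e3*(pt(c,[[189,212.5],[352,214.5],[365,18],[178,16]],.024)-s['ee_pos'])@M).round(1))
```

```text
[[ 23.6 -54.   21.7]
 [ 22.2  47.6  21.9]
 [131.1  47.5  22. ]
 [132.  -51.4  21.8]]
```

```bash
python3 -m crank '{"translation":[[0,-1,6],[0,-1,11.5],[0,-1,11.5],[0,-1,11.5],[4,-1,11.5],[8,-1,11.5],[8,-1,11.5],[8,-1,11.5]],"rotation":[[0,0,0],[0,0,0],[0,0,0],[0,0,0],[0,0,0],[0,0,0],[0,0,0],[0,0,0]],"hand":[64,64,64,64,64,64,64,64]}'
```

```text
time_s: 3.42
ee_pos: [0.4977, -0.1403, 0.0331]
tool_rot: [0.0, 0.759, 0.651, 0.0]
ft_force: [-0.3, -0.6, 0.6]
grip_width: 0.0603
grip_force: 0.0
```

```bash
python3 -m crank '{"translation":[[2,0,0.8],[4,0,0.8],[6,0,0.8],[8,0,0.8],[10,0,0.8],[12,0,0.8],[15,0,0.8],[18,0,0.8],[22,0,0.8],[26,0,0.8],[30,0,0.8],[34,0,0.8]],"rotation":[[0,0,0],[0,0,0],[0,0,0],[0,0,0],[0,0,0],[0,0,0],[0,0,0],[0,0,0],[0,0,0],[0,0,0],[0,0,0],[0,0,0]],"hand":[64,64,64,64,64,64,64,64,64,64,64,64]}'
```

```text
time_s: 4.42
ee_pos: [0.5028, -0.1067, 0.0322]
tool_rot: [0.0, 0.759, 0.651, -0.0]
ft_force: [-0.8, -0.8, -1.1]
grip_width: 0.0598
grip_force: 0.5
```

```bash
python3 -m crank '{"translation":[[4,0,0],[8,0,0],[12,0,0],[16,0,0],[20,0,0],[24,0,0],[28,0,0],[32,0,0],[36,0,0],[40,0,0],[44,0,0],[48,0,0]],"rotation":[[0,0,0],[0,0,0],[0,0,0],[0,0,0],[0,0,0],[0,0,0],[0,0,0],[0,0,0],[0,0,0],[0,0,0],[0,0,0],[0,0,0]],"hand":[64,64,64,64,64,64,64,64,64,64,64,64]}'
python3 -m crank '{"translation":[[4,0,0],[8,0,0],[12,0,0],[16,0,0],[20,0,0],[24,0,0],[28,0,0],[32,0,0],[36,0,0],[40,0,0],[40,0,0]],"rotation":[[0,0,0],[0,0,0],[0,0,0],[0,0,0],[0,0,0],[0,0,0],[0,0,0],[0,0,0],[0,0,0],[0,0,0],[0,0,0]],"hand":[64,64,64,64,64,64,64,64,64,64,64]}'
python3 - <<'E'
from h import *
snap('wrist','w3');s=ctrl.get_state();print(s['ee_pos'],s['ft_force'],s['moment'])
E
```

```text
time_s: 5.42
ee_pos: [0.5101, -0.0593, 0.0322]
tool_rot: [0.0, 0.759, 0.651, 0.0]
ft_force: [0.4, -1.1, -0.0]
grip_width: 0.0601
grip_force: 0.5
time_s: 6.33
ee_pos: [0.5163, -0.0192, 0.0322]
tool_rot: [-0.0, 0.759, 0.651, 0.0]
ft_force: [0.1, -0.1, 0.4]
grip_width: 0.0603
grip_force: 0.0
[ 0.51622158 -0.01966109  0.0321851 ] [ 0.14022771 -0.08243217 -0.86316931] [-0.07497191  0.07959325  0.02287145]
```

View pics/w3.png

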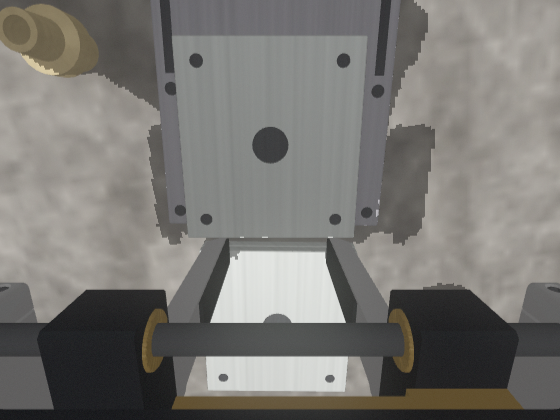

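The plate is square on the bed (175..367 against bed edges 160..392 at row 60), about 3 mm off the centre line. The middle plate is in place behind it.

```bash
python3 -m crank '{"translation":[[4,0,0],[8,0,0],[12,0,0],[16,0,0],[20,0,0],[24,0,0],[28,0,0],[32,0,0],[35,0,0],[38,0,0],[40,0,0],[40,0,0]],"rotation":[[0,0,0],[0,0,0],[0,0,0],[0,0,0],[0,0,0],[0,0,0],[0,0,0],[0,0,0],[0,0,0],[0,0,0],[0,0,0],[0,0,0]],"hand":[64,64,64,64,64,64,64,64,64,64,64,64]}'
python3 - <<'E'
from h import *
c=ctrl.get_calibration('wrist');im=snap('wrist','w4');s=ctrl.get_state();print(s['ee_pos'],s['ft_force'])
print(im[0:60,275].astype(int).sum(1).tolist())
E
```

```text
time_s: 7.38
ee_pos: [0.5222, 0.0199, 0.0321]
tool_rot: [-0.0, 0.759, 0.651, 0.0]
ft_force: [0.8, -0.0, 0.0]
grip_width: 0.0603
grip_force: 0.0
[0.52217362 0.01972168 0.03212543] [-0.54181013  0.0794865  -0.41169698]
[170, 166, 167, 165, 164, 169, 167, 178, 174, 209, 326, 410, 411, 407, 410, 412, 409, 408, 410, 410, 407, 411, 410, 410, 411, 408, 411, 415, 411, 408, 413, 410, 410, 410, 410, 417, 478, 497, 498, 499, 496, 499, 500, 499, 499, 501, 501, 497, 497, 500, 500, 498, 495, 500, 497, 500, 500, 497, 498, 498]
```

View pics/w4.png

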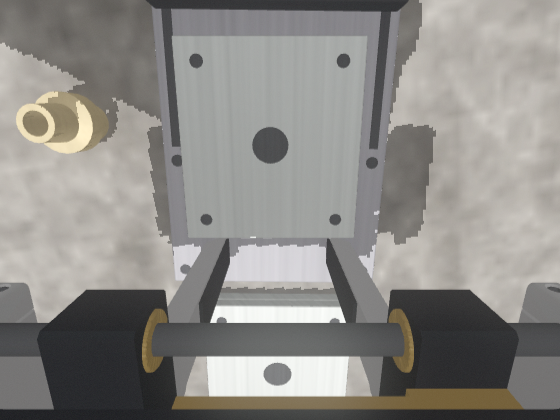

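The stop's foot is at row ~10 and the plate's front edge at row ~36, square. The fingers bear on its rear edge at row 237.

```bash
python3 - <<'E'
from h import *
from scipy.spatial.transform import Rotation as R
c=load('w4');s=ctrl.get_state();M=R.from_quat(np.roll(s['tool_rot'],-1)).as_matrix()
print((1e3*(pt(c,[[275,9.7]],.014)-s['ee_pos'])@M).round(1),(1e3*(pt(c,[[275,9.7]],.03)-s['ee_pos'])@M).round(1),(1e3*(pt(c,[[173,36],[367,36],[187,237],[355,237]],.022)-s['ee_pos'])@M).round(1))
E
python3 -m crank '{"translation":[[2,0,0],[4,0,0],[6,0,0],[8,0,0]],"rotation":[[0,0,0],[0,0,0],[0,0,0],[0,0,0]],"hand":[64,64,64,64]}'
```

```text
[[134.1   0.6  18.1]] [[129.3   0.7   2.1]] [[120.  -50.9  10.1]
 [120.   47.1  10.1]
 [ 11.5 -52.4  10.1]
 [ 11.4  48.3  10.1]]
time_s: 7.77
ee_pos: [0.5234, 0.0274, 0.0321]
tool_rot: [0.0, 0.759, 0.651, -0.0]
ft_force: [-0.5, -1.1, -0.3]
grip_width: 0.0604
grip_force: 0.6
```

```bash
python3 -m crank '{"translation":[[0.5,0,0],[1,0,0]],"rotation":[[0,0,0],[0,0,0]],"hand":[64,64]}'|grep -E 'ee_pos|ft'
```

```text
ee_pos: [0.5236, 0.0284, 0.0321]
ft_force: [-0.2, -1.9, -0.4]
```

```bash
python3 -m crank '{"translation":[[0.5,0,0],[1,0,0]],"rotation":[[0,0,0],[0,0,0]],"hand":[64,64]}'|grep -E 'ee_pos|ft'
```

```text
ee_pos: [0.5237, 0.0292, 0.0322]
ft_force: [-0.7, -0.9, -0.7]
```

```bash
python3 -m crank '{"translation":[[0.5,0,0],[1,0,0]],"rotation":[[0,0,0],[0,0,0]],"hand":[64,64]}'|grep -E 'ee_pos|ft'
```

```text
ee_pos: [0.5239, 0.0303, 0.0322]
ft_force: [-0.1, -0.6, -0.4]
```

```bash
python3 -m crank '{"translation":[[0.5,0,0],[1,0,0]],"rotation":[[0,0,0],[0,0,0]],"hand":[64,64]}'|grep -E 'ee_pos|ft'
```

```text
ee_pos: [0.524, 0.0313, 0.0322]
ft_force: [-0.5, -0.6, -0.9]
```

```bash
python3 -m crank '{"translation":[[0.5,0,0],[1,0,0]],"rotation":[[0,0,0],[0,0,0]],"hand":[64,64]}'|grep -E 'ee_pos|ft'
```

```text
ee_pos: [0.5242, 0.0323, 0.0322]
ft_force: [-0.6, -0.9, -0.9]
```

```bash
python3 -m crank '{"translation":[[0.5,0,0],[0.5,0,0]],"rotation":[[0,0,0],[0,0,0]],"hand":[64,64]}'|grep -E 'ee_pos|ft'
```

```text
ee_pos: [0.5242, 0.0325, 0.0322]
ft_force: [-1.5, -2.2, -1.0]
```

```bash
python3 -m crank '{"translation":[[0.4,0,0],[0.4,0,0]],"rotation":[[0,0,0],[0,0,0]],"hand":[64,64]}'|grep -E 'ee_pos|ft'
```

```text
ee_pos: [0.5241, 0.0326, 0.0321]
ft_force: [-2.0, -4.6, 0.8]
```

```bash
python3 -m crank '{"translation":[[0.4,0,0],[0.4,0,0]],"rotation":[[0,0,0],[0,0,0]],"hand":[64,64]}'|grep -E 'ee_pos|ft'
```

```text
ee_pos: [0.5241, 0.0327, 0.0321]
ft_force: [-1.4, -6.7, 1.1]
```

```bash
python3 -m crank '{"translation":[[0.3,0,0],[0.5,0,0],[0.5,0,0]],"rotation":[[0,0,0],[0,0,0],[0,0,0]],"hand":[64,64,64]}'|grep -E 'ee_pos|ft'
```

```text
ee_pos: [0.5241, 0.0328, 0.0321]
ft_force: [-2.8, -8.9, 1.8]
```

```bash
python3 -m crank '{"translation":[[0,0,0],[0,0,0],[0,0,0],[0,0,0]],"rotation":[[0,0,0],[0,0,0],[0,0,0],[0,0,0]],"hand":[64,64,64,64]}'|grep -E 'ee_pos|ft'
```

```text
ee_pos: [0.5241, 0.0328, 0.0321]
ft_force: [-3.4, -8.1, 1.5]
```

```bash
python3 -m crank '{"translation":[[0.3,0,0],[0.4,0,0],[0.4,0,0],[0.4,0,0],[0.4,0,0]],"rotation":[[0,0,0],[0,0,0],[0,0,0],[0,0,0],[0,0,0]],"hand":[64,64,64,64,64]}'|grep -E 'ee_pos|ft'
python3 - <<'E'
from h import *
im=snap('wrist','w5');c=load('w5')
e=[(x,np.argmax(np.diff(cv2.GaussianBlur(im[0:60,x-3:x+4].astype(np.float32).sum(2).mean(1)[None],(5,1),0)[0]))) for x in range(180,365,20)];print(e)
# plate centre hole
m=(im[110:180,240:305].max(2)<80).astype(np.uint8);M=cv2.moments(m,True);uv=[M['m10']/M['m00']+240,M['m01']/M['m00']+110];print(uv,pt(c,[uv],.022))
E
```

```text
ee_pos: [0.5241, 0.0329, 0.0321]
ft_force: [-4.2, -9.9, 1.2]
[(180, np.int64(35)), (200, np.int64(35)), (220, np.int64(35)), (240, np.int64(35)), (260, np.int64(36)), (280, np.int64(36)), (300, np.int64(36)), (320, np.int64(36)), (340, np.int64(36)), (360, np.int64(36))]
[271.2686567164179, 147.92039800995025] [[0.53228576 0.09636717 0.022     ]]
```

Pressed home with about 10 N for long enough. The front edge is at rows 35–36 all across, so it is square. Next I retreat, rise and go over to the block.

```bash
python3 -m crank '{"translation":[[-2,0,0],[-8,0,0],[-15,0,0],[-15,0,-20],[-15,0,-55],[0,-2,-90],[40,-8,-118],[80,-15,-118],[120,-22,-118],[160,-30,-118],[200,-38,-118],[240,-45,-118]],"rotation":[[0,0,0],[0,0,0],[0,0,0],[0,0,0],[0,0,0],[0,0,0],[0,0,-0.1],[0,0,-0.2],[0,0,-0.3],[0,0,-0.4],[0,0,-0.5],[0,0,-0.511]],"hand":[64,64,64,64,70,80,90,96,96,96,96,96]}'|grep ee_pos
python3 -m crank '{"translation":[[0,0,0],[0,0,0],[0,0,0]],"rotation":[[0,0,0],[0,0,0],[0,0,0]],"hand":[96,96,96]}'
python3 - <<'E'
from h import *
snap('wrist','w6')
E
```

```text
ee_pos: [0.5163, 0.2788, 0.1505]
time_s: 11.4
ee_pos: [0.5168, 0.2762, 0.1501]
tool_rot: [0.0, 0.57, 0.822, -0.0]
ft_force: [0.4, -0.4, 0.5]
grip_width: 0.09
grip_force: 0.0
```

View pics/w6.png

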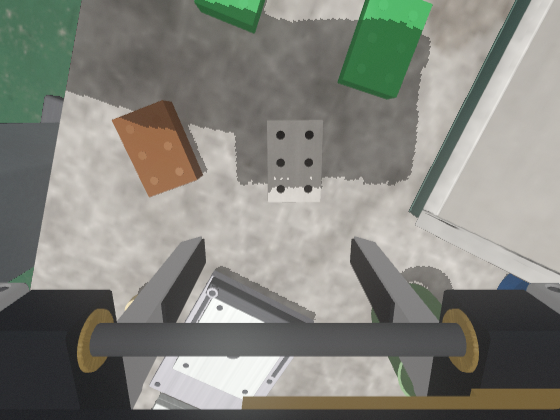

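The block's corners are (267,120),(323,120),(321,202),(268,202) and it lines up with the fingers. The sloped box's corner at (415,215) is close on the right, so I triangulate it for the clearance of the gripper body.

Run:
```python
from h import *
from scipy.spatial.transform import Rotation as R
w,d,s0=load('w6'),load('d0'),load('s0')
def tri(l):
    A=[];b=[]
    for c,uv in l:
        Rm=cv2.Rodrigues(c['rvec'])[0];o=-Rm.T@c['tvec'].ravel();v=Rm.T@np.linalg.inv(c['mtx'])@[*uv,1];v/=np.linalg.norm(v);P=np.eye(3)-np.outer(v,v);A.append(P);b.append(P@o)
    x=np.linalg.lstsq(np.vstack(A),np.hstack(b),rcond=None)[0];return x.round(3),[np.linalg.norm(A[i]@x-b[i]).round(3) for i in range(len(l))]
print('lid corner',tri([(w,(415,213)),(d,(230,265))]),tri([(s0,(230,187)),(d,(230,265))]),tri([(w,(415,213)),(s0,(230,187))]))
s=ctrl.get_state();M=R.from_quat(np.roll(s['tool_rot'],-1)).as_matrix()
B=pt(w,[[267,120],[323,120],[321.5,202],[268,202]],.026);t=(1e3*(B-s['ee_pos'])@M);print(t.round(1),t.mean(0),B.mean(0),s['ee_pos'])
```

```text
lid corner (array([0.64 , 0.316, 0.046]), [np.float64(0.004), np.float64(0.004)]) (array([0.647, 0.302, 0.038]), [np.float64(0.001), np.float64(0.001)]) (array([0.651, 0.311, 0.03 ]), [np.float64(0.006), np.float64(0.006)])
[[ 77.8  -7.3 124.2]
 [ 77.9  42.7 124.2]
 [  2.1  44.3 124.2]
 [  2.1  -6.9 124.2]] [ 39.98865685  18.20836115 124.17229956] [0.5201343  0.31940355 0.026     ] [0.5170097  0.27563119 0.15019184]
```

```bash
python3 -m crank '{"translation":[[20,9,10],[40,18,30],[40,18,60],[40,18,85],[40,18,105],[40,18,118],[40,18,126],[40,18,132],[40,18,132],[40,18,132],[40,18,132]],"rotation":[[0,0,0],[0,0,0],[0,0,0],[0,0,0],[0,0,0],[0,0,0],[0,0,0],[0,0,0],[0,0,0],[0,0,0],[0,0,0]],"hand":[80,77,77,77,77,77,77,77,77,77,77]}' 40
python3 -m crank '{"translation":[[0,0,0],[0,0,0],[0,0,0],[0,0,0],[0,0,0],[0,0,0],[0,0,0],[0,0,0]],"rotation":[[0,0,0],[0,0,0],[0,0,0],[0,0,0],[0,0,0],[0,0,0],[0,0,0],[0,0,0]],"hand":[70,60,50,45,45,45,45,45]}' 40
```

```text
time_s: 12.37
ee_pos: [0.52, 0.321, 0.0192]
tool_rot: [0.0, 0.57, 0.822, 0.001]
ft_force: [-1.3, 0.2, 0.9]
grip_width: 0.0723
grip_force: 0.0
time_s: 13.03
ee_pos: [0.519, 0.3207, 0.0183]
tool_rot: [-0.0, 0.57, 0.822, -0.0]
ft_force: [-4.9, -0.8, 6.7]
grip_width: 0.0504
grip_force: 40.0
```

```bash
python3 -m crank '{"translation":[[0,0,-15],[0,0,-40],[0,0,-70],[-20,-6,-80],[-50,-15,-80],[-82,-25,-80],[-115,-35,-80],[-147,-45,-80],[-178,-54,-80],[-200,-61,-80],[-212,-65,-80],[-215,-66,-80]],"rotation":[[0,0,0],[0,0,0],[0,0,0],[0,0,0.05],[0,0,0.12],[0,0,0.2],[0,0,0.28],[0,0,0.36],[0,0,0.44],[0,0,0.49],[0,0,0.511],[0,0,0.511]],"hand":[45,45,45,45,45,45,45,45,45,45,45,45]}' 40|grep -E 'grip|ee'
python3 -m crank '{"translation":[[0,0,0],[0,0,0],[0,0,0]],"rotation":[[0,0,0],[0,0,0],[0,0,0]],"hand":[45,45,45]}' 40
python3 - <<'E'
from h import *
snap('wrist','w7');snap('scene','s7');im=snap('side','d7')
a=load('w7')['im'][:,60:500];b=im[130:290,220:380]
v=np.hstack([a,cv2.resize(b,(360,420)) ]);cv2.imwrite('pics/v7.png',v[:,:,::-1])
E
```

```text
ee_pos: [0.5329, 0.0938, 0.0981]
grip_width: 0.0503
grip_force: 40.0
time_s: 14.28
ee_pos: [0.5329, 0.0978, 0.098]
tool_rot: [-0.0, 0.758, 0.652, 0.0]
ft_force: [0.1, 0.5, -6.4]
grip_width: 0.0504
grip_force: 40.0
```

View pics/v7.png

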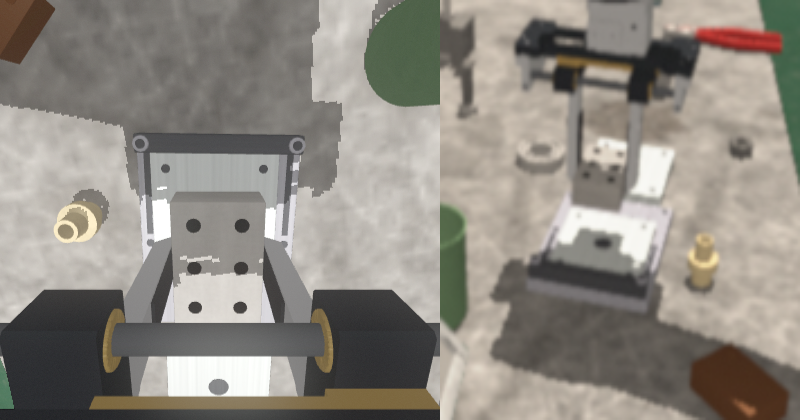

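The block hangs level over the plate, its middle holes at (194,268),(241,268) in the crop. The plate's front edge lies against the stop at row ~153.

Run:
```python
from h import *
from scipy.spatial.transform import Rotation as R
w=load('w7');s=ctrl.get_state();M=R.from_quat(np.roll(s['tool_rot'],-1)).as_matrix();f=lambda uv,z:(1e3*(pt(w,uv,z)-s['ee_pos'])@M).round(1)
print('block mid holes',f([[254,268],[301,268],[254,225],[301,225]],.106));print('plate front holes, stop',f([[225,169],[323,169]],.022),f([[213,153.5],[340,153.5]],.03))
w4=load('w4');print('w4 holes',pt(w4,[[196,61],[343.5,61],[206,219.5],[335,219.5],[270,146]],.022)[:,:2])
```

```text
block mid holes [[  0.6 -11.4  -7.9]
 [  0.6  14.6  -7.9]
 [ 25.7 -10.9  -7.9]
 [ 25.7  14.1  -7.9]]
plate front holes, stop [[ 42.5 -39.   76.1]
 [ 42.5  37.1  76.1]] [[ 55.3 -46.   68.1]
 [ 55.3  48.   68.1]]
w4 holes [[0.49902355 0.13292512]
 [0.5741471  0.12136412]
 [0.48577509 0.04812395]
 [0.56095288 0.03647527]
 [0.52983976 0.08451557]]
```

Block and plate centres agree within about 3 mm; I shift 2 mm and lower.

```bash
python3 -m crank '{"translation":[[-1,-2,8],[-1,-2,20],[-1,-2,32],[-1,-2,42],[-1,-2,49],[-1,-2,53],[-1,-2,55],[-1,-2,55],[-1,-2,55]],"rotation":[[0,0,0],[0,0,0],[0,0,0],[0,0,0],[0,0,0],[0,0,0],[0,0,0],[0,0,0],[0,0,0]],"hand":[45,45,45,45,45,45,45,45,45]}' 40|grep -E 'ee|ft'
python3 -m crank '{"translation":[[0,0,0.5],[0,0,1],[0,0,1.5],[0,0,1.5]],"rotation":[[0,0,0],[0,0,0],[0,0,0],[0,0,0]],"hand":[45,45,45,45]}' 40|grep -E 'ee|ft'
```

```text
ee_pos: [0.5311, 0.0956, 0.0434]
ft_force: [0.1, 0.2, -6.3]
ee_pos: [0.5309, 0.0957, 0.0418]
ft_force: [0.1, -1.1, -6.1]
```

```bash
python3 -m crank '{"translation":[[0,0,0.4],[0,0,0.8],[0,0,1.2],[0,0,1.2]],"rotation":[[0,0,0],[0,0,0],[0,0,0],[0,0,0]],"hand":[45,45,45,45]}' 40|grep -E 'ee|ft'
python3 -m crank '{"translation":[[0,0,0.3],[0,0,0.5],[0,0,0.5]],"rotation":[[0,0,0],[0,0,0],[0,0,0]],"hand":[45,45,45]}' 40|grep -E 'ee|ft'
```

```text
ee_pos: [0.5308, 0.0956, 0.0404]
ft_force: [-0.5, 0.2, -6.5]
ee_pos: [0.5309, 0.0956, 0.0403]
ft_force: [-3.0, -1.2, 4.3]
```

```bash
python3 -m crank '{"translation":[[0,0,0],[0,0,0],[0,0,0],[0,0,0],[0,0,0]],"rotation":[[0,0,0],[0,0,0],[0,0,0],[0,0,0],[0,0,0]],"hand":[58,65,72,75,75]}' 10
python3 -m crank '{"translation":[[0,0,-4],[0,0,-10],[0,0,-25],[0,0,-50],[0,0,-80],[-20,0,-110],[-40,0,-120],[-40,0,-120],[-40,0,-120]],"rotation":[[0,0,0],[0,0,0],[0,0,0],[0,0,0],[0,0,0],[0,0,0],[0,0,0],[0,0,0],[0,0,0]],"hand":[75,75,75,75,75,75,75,75,75]}'
python3 - <<'E'
from h import *
a=snap('wrist','w8')[:,60:500];im=snap('side','d8');b=im[150:270,230:350]
cv2.imwrite('pics/v8.png',np.hstack([a,cv2.resize(b,(360,420))])[:,:,::-1])
E
```

```text
time_s: 16.52
ee_pos: [0.531, 0.0956, 0.04]
tool_rot: [0.0, 0.759, 0.651, 0.0]
ft_force: [0.5, -0.2, -0.3]
grip_width: 0.07
grip_force: 0.0
time_s: 17.27
ee_pos: [0.5249, 0.0552, 0.1608]
tool_rot: [0.0, 0.76, 0.65, 0.001]
ft_force: [0.4, 1.4, -0.2]
grip_width: 0.0706
grip_force: 0.0
```

View pics/v8.png

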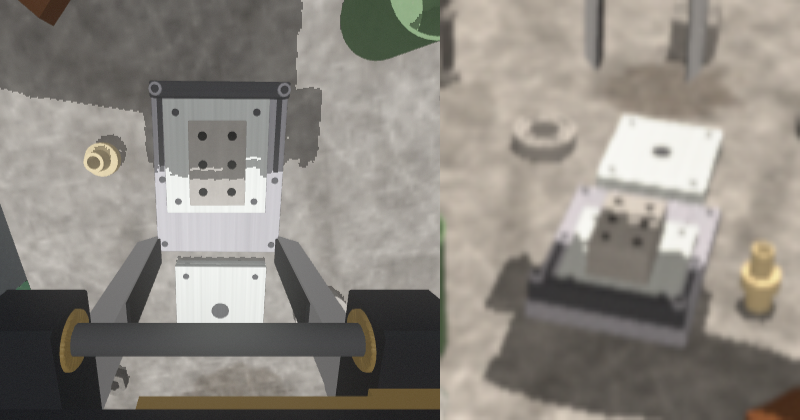

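The plate is square against the stop (touching at row ~98), the block sits on its middle (holes around (217,164)), and the other two plates are in place.

```bash
python3 -c "
from rig import ctrl
print(ctrl.hand_in())"
```

```text
the job is handed in; nothing more can be done
None
```

The job is handed in after about 17 s of robot time. The plate is pressed home with about 10 N and sits square against the stop, the block is released on its middle, and the last pictures show nothing else moved; the hand-in returned no verdict.

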